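# Sort the loaded potter's tin from the light one by its weight

### The arm

A 6-joint arm with a two-finger parallel gripper is mounted at the origin on a cart in front of the work surface, level with it; the furniture and walls round the work are solid. World frame = base frame: x ahead of the robot, y to its left, z up, the work surface at z = 0. Lengths are in m, angles in rad, forces in N, time in s.
With the tool pointing down it reaches from about 0.35 to 0.975 m from the base axis. Payload 7.1 kg.
Tool frame: the origin (TCP) lies between the finger pads; the fingertips stand 22 mm ahead of it and the grasp point (between the pads) lies 3 mm ahead of it; z points along the fingers, y is the direction in which the jaws open and shut (so a half turn about z gives the same grasp; the last joint's range is limited). The gripper opens to 88 mm and grips with 3 to 60 N. Pads are 20 mm wide; open, the fingers measure 115 mm over their backs; the gripper's body (75 mm by 178 mm) begins 61 mm behind the grasp point.
Start: joints at [1.113, 0.423, 1.63, -0, 1.089, -0.019], TCP at [0.266, 0.566, 0.245] pointing down, gripper open.
Joint ranges: [-3, 3], [-0.9, 2.11], [0.09, 2.58], [-1.31, 4.45], [0.11, 2.69], [-2.54, 2.54]. Speed limits (rad/s): [2.39, 2.39, 3.01, 3.14, 3.14, 3.14].

### API

Orientations are given as a unit quaternion [x, y, z, w].
In Python, from plant import * gives the robot as it stands.
- The arm moves only by the tool arm_command, never from a script. Its argument "steps" is a list of rows, each an object of numbers: "jaw": the finger opening in mm, from 0 to 87.8; "x", "y", "z": the shift along the tool's x, y, z in mm; "wx", "wy", "wz": the turn, a rotation vector about the tool's x, y, z in rad. In form: [{"jaw": .., "x": .., "y": .., "z": .., "wx": .., "wy": .., "wz": ..}, ...]. A call has 1 to 10 rows; each row is the pose to reach, as a shift and turn from the pose commanded when the call began, along the tool's axes at that moment; what a row does not reach only later rows make up. A row lasts 1/8 s, in which the tool goes at most 62.5 mm and 10.7 degrees, less where a joint would pass 70% of its speed; a pose out of reach is approached as far as the arm can. A call with a gripper value outside its range is refused whole. The fingers move at their own pace and stop on an object; "newtons" is the grip in N (left out, the last holds). Time passes only in rows, so rows that repeat a pose let the fingers close. It gives the time, the measured TCP pose, the force and the opening at its end, in the units of the state.
- state(): the state, without advancing time (a new reading comes with each control period).
- camera(name): name is "scene" or "side" or "wrist"; returns (picture, depth): 384x512x3 uint8, red, green, blue; 384x512 float32, m along the optical axis (not along the pixel's ray), 0 where there is no reading.
- get_calibration(name): a dict with "mtx" (3x3 intrinsics, pixels), "position" and "orientation" of the camera in the world; the wrist camera has in their place "T_tool_cam" (4x4, takes a point from camera to tool coordinates, whose origin is the TCP and whose axes are the flange's). Camera axes: x right, y up, looking along -z (the intrinsics and any distortion apply to the point x, -y, -z); pixel columns grow to the right and rows downward; lengths in m; the calibration is good to about 2 mm. A picture is of the moment at which its call begins: read the wrist's pose just before it. get_calibration takes no time and is no camera call.
- job_done(): hands the job in, once; it reports no verdict.
Trained networks look in the newest picture that a camera, given by its name, has taken for a name from the list of things; names that differ only in an ending like _2 or _b are one class to them, and where a whole thing is asked for, a point or a joint stands for the part that bears it (a point fixed in the world has none). Each returns a list of dicts, best first, with "conf" (0 to 1); they miss things now and then, are a little off and sometimes report something else, mostly with a low value. They report only what shows in the picture. A call takes as long as a camera call.
- recognise(camera, target): "rect" ([left, top, right, bottom] in pixels, round what is visible of it).
- pinpoint(camera, target): "at" ([column, row] in pixels: a listed point, or the origin of a listed thing).
The state is a dict: "time": time; "joint_positions": joint angles; "joint_vel": joint speeds; "joint_efforts": joint torques, N m; "tcp_pos": TCP position; "tcp_rot": TCP orientation; "wrist_force": force on the tool from outside, world axes, zero at the start; "moment": the same for the moment, N m; "finger_gap": opening from 0.0 (shut) to 1.0 (fully open).
Only numpy, scipy, OpenCV 4.12 (cv2) and the standard library are available. Lean on these libraries where they do the work, as an engineer would, in place of code of your own. Each camera call takes 0.05 s, during which the arm holds its last target. There are 200 camera calls.

### The job

Two identical cork-stoppered tins stand on the table. One is loaded with steel and heavy, the other is nearly empty and light, and only lifting them tells. Feel which is which by lifting, then stand the heavy tin upright on the round wooden board and the light tin upright in the square wooden tray. Set them down without dropping them.

Things in the scene. Friction and masses are not known exactly. Their poses are not given: they have to be found in the camera images.
- tin_1_mid (a point): one of two identical upright metal tins, 55 mm across, 58 mm tall, with a 49 mm cork stopper (its top 68 mm above the underside). One tin holds a steel weight (0.45 to 0.6 kg in all), the other only a light plug (0.09 kg); which is which changes. Point: on the tin's axis, 29 mm above its underside, half-way up the metal sides, where to grip; z: the axis, up.
- tin_2_mid (a point): one of two identical upright metal tins, 55 mm across, 58 mm tall, with a 49 mm cork stopper (its top 68 mm above the underside). One tin holds a steel weight (0.45 to 0.6 kg in all), the other only a light plug (0.09 kg); which is which changes. Point: on the tin's axis, 29 mm above its underside, half-way up the metal sides, where to grip; z: the axis, up.
- board_top (a point): centre of the flat upper face of a round, light wooden board, 120 mm across and 12 mm thick, fixed to the table; z is up. The heavy tin goes here.
- square_tray_in (a point): centre of the inner floor of a low square tray of light wood, 122 mm outside, 110 mm inside, with 6 mm walls whose tops are 14 mm above the table (the floor is 6 mm above it), fixed to the table; z is up, x and y run along the walls. The light tin goes here.

How it is judged:
At the end, for the whole second after the job is handed in: The heavy tin stands upright (within 7 degrees) on the round board, its axis within 35 mm of the board's centre, and the light tin stands upright on the floor of the square tray (axis within 48 mm of the centre) (((horizontal distance between tin_1_mid and board_top below 0.035 m and z of tin_1_mid in the frame of board_top between 0.023 and 0.036 m and angle between each of tin_1_mid, tin_2_mid's own z axis and vertical below 0.12 rad and horizontal distance between tin_2_mid and square_tray_in below 0.048 m and z of tin_2_mid in the frame of square_tray_in between 0.023 and 0.036 m) or (horizontal distance between tin_2_mid and board_top below 0.035 m and z of tin_2_mid in the frame of board_top between 0.023 and 0.036 m and angle between each of tin_2_mid, tin_1_mid's own z axis and vertical below 0.12 rad and horizontal distance between tin_1_mid and square_tray_in below 0.048 m and z of tin_1_mid in the frame of square_tray_in between 0.023 and 0.036 m)) and horizontal distance between weight and board_top below 0.045 m); the robot touches nothing.
It fails at once if a tin is dropped (falls freely faster than 0.7 m/s, a drop of about 25 mm) ((linear speed of tin_1 above 0.7 m/s and contact force between tin_1 and the fingers below 0.1 N) or (linear speed of tin_2 above 0.7 m/s and contact force between tin_2 and the fingers below 0.1 N)).
It also fails if it takes over 61 s, if anything falls off the work surface, if the arm or the gripper's body presses on something with over 40 N, if the wrist force passes 120 N, or if a joint passes its speed limit or range.

## Working session

There is one attempt and no reset: what is moved stays moved. The work goes in short steps, Python scripts to look and compute and a tool call to move; the robot and the scene stay as the last step left them, time stands still between calls to the robot, and variables do not carry over. Pictures are saved under pics/ and viewed, about 8 in all and at most 12, crops included, and the job is handed in when it is done.

Besides the shell and the picture viewer there is one more tool, called by a JSON object that holds its "method" and its "body", one argument or row to a line. arm_command: Moves the arm, as the interface text tells. Its arguments: {"type":"object","properties":{"steps":{"type":"array","items":{"type":"object","properties":{"jaw":{"type":"number"},"x":{"type":"number"},"y":{"type":"number"},"z":{"type":"number"},"wx":{"type":"number"},"wy":{"type":"number"},"wz":{"type":"number"}}}},"newtons":{"type":"number"}},"required":["steps"]}

```bash
mkdir -p pics
cat > h.py <<'E'
from plant import *
import numpy as np, cv2
from scipy.spatial.transform import Rotation as R
def world(name,px,depth,st=None,plane=None):
    c=get_calibration(name); K=np.array(c["mtx"])
    if name=="wrist":
        T=np.eye(4);T[:3,:3]=R.from_quat(st["tcp_rot"]).as_matrix();T[:3,3]=st["tcp_pos"];T=T@np.array(c["T_tool_cam"])
        Rm,p=T[:3,:3],T[:3,3]
    else: Rm,p=R.from_quat(c["orientation"]).as_matrix(),np.array(c["position"])
    d=np.array([(px[0]-K[0,2])/K[0,0],-(px[1]-K[1,2])/K[1,1],-1.])
    w=Rm@d
    if plane is not None: return p+w*(plane-p[2])/w[2]
    return p+w*depth
E
python3 - <<'E'
from h import *
st=state();print(st)
for n in ["scene","side"]:
    im,d=camera(n);cv2.imwrite(f"pics/{n}.png",im[:,:,::-1])
    print(n,{k:np.round(v,3).tolist() if not isinstance(v,str) else v for k,v in get_calibration(n).items()})
    for t,z in [("tin_1_mid",.029),("board_top",.012),("square_tray_in",.006)]:
        for r in pinpoint(n,t)[:3]: print(t,round(r["conf"],2),np.round(r["at"]),np.round(world(n,r["at"],0,plane=z),3))
E
```

```text
{'time': 0.0, 'joint_positions': array([ 1.11299575e+00,  4.23818089e-01,  1.63066309e+00,  2.62993354e-06,
        1.08862297e+00, -1.89907051e-02]), 'joint_vel': array([-1.02632208e-04,  4.16081035e-05,  3.40544890e-04,  1.10242964e-03,
       -1.69473655e-04, -4.92464908e-05]), 'joint_efforts': array([-1.73553963e-03, -5.44625509e+01, -2.73664248e+01,  6.42806897e-02,
        2.26630789e-02, -1.41022260e-04]), 'tcp_pos': array([0.26528212, 0.56533771, 0.24392646]), 'tcp_rot': array([ 2.17649396e-01,  9.76026726e-01, -7.34098336e-04, -1.79596805e-04]), 'wrist_force': array([ 0.10196025, -0.69885303,  0.08792943]), 'moment': array([-0.02959691, -0.04472262, -0.01593473]), 'finger_gap': 0.9939512383126783}
scene {'mtx': [[414.602, 0.0, 249.466], [0.0, 414.602, 192.411], [0.0, 0.0, 1.0]], 'position': [-0.008, -0.731, 0.423], 'orientation': [0.497, -0.207, -0.334, 0.773]}
tin_1_mid 0.68 [188. 205.] [ 0.47  -0.083  0.029]
board_top 0.62 [245. 192.] [ 0.623 -0.105  0.012]
side {'mtx': [[445.349, 0.0, 252.708], [0.0, 445.349, 197.137], [0.0, 0.0, 1.0]], 'position': [0.314, -0.899, 0.459], 'orientation': [0.513, -0.081, -0.15, 0.841]}
tin_1_mid 0.69 [196. 200.] [ 0.471 -0.085  0.029]
board_top 0.71 [271. 201.] [ 0.627 -0.116  0.012]
square_tray_in 0.58 [310. 252.] [ 0.624 -0.311  0.006]
```

View pics/side.png

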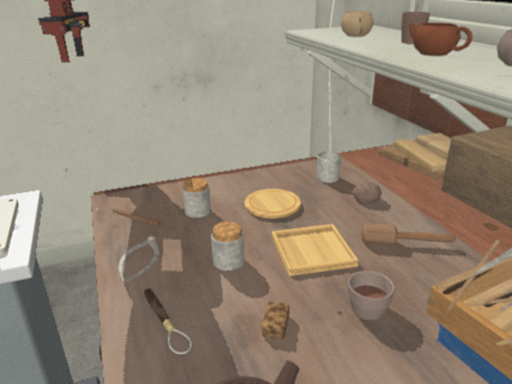

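View pics/scene.png

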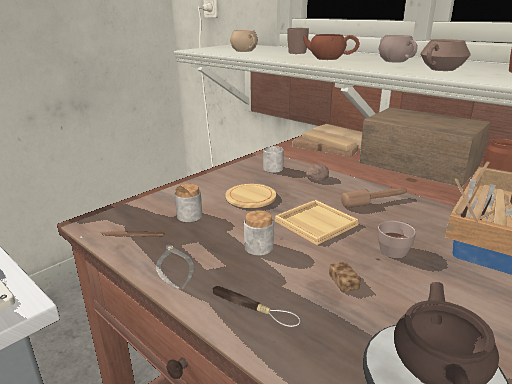

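The pictures show two tins (side: 197,200 and 229,248), the board (272,204) and the tray (314,251). The networks found only one tin, so I'll use depth to locate both.

Run:
```python
from h import *
for n in ["scene","side"]:
    im,d=camera(n);c=get_calibration(n);K=np.array(c["mtx"])
    v,u=np.mgrid[:384,:512]
    P=np.stack([(u-K[0,2])/K[0,0]*d,-(v-K[1,2])/K[1,1]*d,-d],-1)@R.from_quat(c["orientation"]).as_matrix().T+np.array(c["position"])
    P[d==0]=np.nan
    m=(P[...,2]>.058)&(P[...,2]<.075)&(P[...,0]<.7)&(P[...,0]>.3)&(P[...,1]>-.5)&(P[...,1]<.3)
    k,L,s,_=cv2.connectedComponentsWithStats(m.astype(np.uint8))
    for i in range(1,k):
        if s[i,4]>40:
            q=P[L==i]; (cx,cy),r=cv2.minEnclosingCircle(q[:,:2].astype(np.float32)); print(n,s[i],"z",np.round(np.percentile(q[:,2],[50,95]),3),"circ",round(cx,3),round(cy,3),round(r,3), "range",np.round([q[:,0].min(),q[:,0].max(),q[:,1].min(),q[:,1].max()],3))
    m=(P[...,2]>.009)&(P[...,2]<.0165)
    hsv=cv2.cvtColor(im,cv2.COLOR_RGB2HSV)
    m=(hsv[...,1]>90)&(hsv[...,2]>150)&(hsv[...,0]>15)&(hsv[...,0]<32)&(P[...,2]<.03)
    k,L,s,_=cv2.connectedComponentsWithStats(m.astype(np.uint8))
    for i in range(1,k):
        if s[i,4]>300:
            q=P[L==i]; b=cv2.minAreaRect(q[:,:2].astype(np.float32)); print(n,s[i],"z",np.round(np.percentile(q[:,2],[5,50,95]),3),np.round(b[0],3),np.round(b[1],3),b[2])
```

```text
scene [176 184  25  14 267] z [0.068 0.069] circ 0.471 -0.086 0.026 range [ 0.445  0.494 -0.111 -0.061]
scene [245 210  28  19 380] z [0.068 0.069] circ 0.479 -0.28 0.026 range [ 0.455  0.505 -0.306 -0.255]
scene [225 184  51  24 894] z [0.007 0.012 0.014] [ 0.625 -0.111] [0.12  0.134] 6.498752593994141
scene [ 275  200   83   45 2005] z [0.004 0.006 0.014] [ 0.632 -0.292] [0.144 0.124] 81.88162231445312
side [183 178  24  16 294] z [0.068 0.069] circ 0.471 -0.085 0.027 range [ 0.446  0.495 -0.111 -0.059]
side [212 222  31  21 491] z [0.068 0.069] circ 0.48 -0.282 0.027 range [ 0.455  0.507 -0.307 -0.256]
side [ 244  188   57   30 1319] z [0.007 0.013 0.014] [ 0.632 -0.106] [0.15  0.122] 64.46875
side [ 272  224   86   53 3181] z [0.003 0.007 0.015] [ 0.638 -0.294] [0.15  0.133] 81.59575653076172
```

{"method": "arm_command", "body": {
  "steps": [
    {"jaw": 87.8,"x": -463,"y": -502,"z": 44,"wz": -0.4387},
    {"jaw": 87.8,"x": -463,"y": -502,"z": 44,"wz": -0.4387},
    {"jaw": 87.8,"x": -463,"y": -502,"z": 44,"wz": -0.4387},
    {"jaw": 87.8,"x": -463,"y": -502,"z": 44,"wz": -0.4387},
    {"jaw": 87.8,"x": -463,"y": -502,"z": 44,"wz": -0.4387},
    {"jaw": 87.8,"x": -463,"y": -502,"z": 44,"wz": -0.4387},
    {"jaw": 87.8,"x": -463,"y": -502,"z": 44,"wz": -0.4387},
    {"jaw": 87.8,"x": -463,"y": -502,"z": 44,"wz": -0.4387},
    {"jaw": 87.8,"x": -463,"y": -502,"z": 44,"wz": -0.4387},
    {"jaw": 87.8,"x": -463,"y": -502,"z": 44,"wz": -0.4387}
  ]
}}

```text
validation failed for argument at $.st...
```

{"method": "arm_command", "body": {
  "steps": [
    {"jaw": 87.8},
    {"jaw": 87.8}
  ]
}}

```text
validation failed for argument at $.st...
```

{"method": "arm_command", "body": {
  "steps": [
    {"jaw": 87,"x": -46,"y": -50,"z": 4,"wx": 0,"wy": 0,"wz": -0.1}
  ]
}}

```text
time: 0.62
tcp_pos: [0.2842, 0.5085, 0.2413]
tcp_rot: [0.166, 0.986, 0.001, 0.0]
wrist_force: [0.2, -1.9, 0.2]
finger_gap: 0.991
```

{"method": "arm_command", "body": {
  "steps": [
    {"jaw": 87,"x": -374,"y": -498,"z": 40,"wx": 0,"wy": 0,"wz": -0.339},
    {"jaw": 87,"x": -374,"y": -498,"z": 40,"wx": 0,"wy": 0,"wz": -0.339},
    {"jaw": 87,"x": -374,"y": -498,"z": 40,"wx": 0,"wy": 0,"wz": -0.339},
    {"jaw": 87,"x": -374,"y": -498,"z": 40,"wx": 0,"wy": 0,"wz": -0.339},
    {"jaw": 87,"x": -374,"y": -498,"z": 40,"wx": 0,"wy": 0,"wz": -0.339},
    {"jaw": 87,"x": -374,"y": -498,"z": 40,"wx": 0,"wy": 0,"wz": -0.339},
    {"jaw": 87,"x": -374,"y": -498,"z": 40,"wx": 0,"wy": 0,"wz": -0.339},
    {"jaw": 87,"x": -374,"y": -498,"z": 40,"wx": 0,"wy": 0,"wz": -0.339},
    {"jaw": 87,"x": -374,"y": -498,"z": 40,"wx": 0,"wy": 0,"wz": -0.339},
    {"jaw": 87,"x": -374,"y": -498,"z": 40,"wx": 0,"wy": 0,"wz": -0.339}
  ]
}}

```text
time: 1.88
tcp_pos: [0.472, -0.09, 0.2013]
tcp_rot: [0.0, 1.0, -0.0, 0.001]
wrist_force: [0.5, 0.9, -0.2]
finger_gap: 0.988
```

Run:
```python
from h import *
st=state();print(st["tcp_pos"],st["tcp_rot"],st["wrist_force"],get_calibration("wrist")["T_tool_cam"])
im,d=camera("wrist");cv2.imwrite("pics/w1.png",im[:,:,::-1])
for t,z in [("tin_1_mid",.029),("board_top",.012),("square_tray_in",.006)]:
    for r in pinpoint("wrist",t)[:3]: print(t,round(r["conf"],2),np.round(r["at"]),np.round(world("wrist",r["at"],0,st,plane=z),3))
c=get_calibration("wrist");K=np.array(c["mtx"]);T=np.eye(4);T[:3,:3]=R.from_quat(st["tcp_rot"]).as_matrix();T[:3,3]=st["tcp_pos"];T=T@np.array(c["T_tool_cam"])
v,u=np.mgrid[:384,:512]
P=np.stack([(u-K[0,2])/K[0,0]*d,-(v-K[1,2])/K[1,1]*d,-d],-1)@T[:3,:3].T+T[:3,3]; P[d==0]=np.nan
for a,b in [(.06,.075),(.009,.017)]:
    m=(P[...,2]>a)&(P[...,2]<b);k,L,s,_=cv2.connectedComponentsWithStats(m.astype(np.uint8))
    for i in range(1,k):
        if s[i,4]>150:
            q=P[L==i].astype(np.float32);print(a,s[i],np.round(cv2.minEnclosingCircle(q[:,:2])[0],3),round(cv2.minEnclosingCircle(q[:,:2])[1],3))
```

```text
[ 0.47204172 -0.08997801  0.20125411] [ 1.14486311e-04  9.99999844e-01 -6.39594283e-05  5.43506462e-04] [ 0.53211304  0.89298632 -0.23806409] [[-1.27786174e-03  9.60385974e-01  2.78670321e-01  7.60000826e-02]
 [ 9.99999129e-01  1.13542579e-03  6.72528115e-04  1.77517433e-04]
 [ 3.29477099e-04  2.78670938e-01 -9.60386589e-01 -1.39513053e-01]
 [ 0.00000000e+00  0.00000000e+00  0.00000000e+00  1.00000000e+00]]
board_top 0.62 [230. 307.] [ 0.625 -0.116  0.012]Traceback (most recent call last):
  File "<stdin>", line 13, in <module>
cv2.error: OpenCV(4.12.0) /io/opencv/modules/imgproc/src/shapedescr.cpp:201: error: (-215:Assertion failed) count >= 0 && (depth == CV_32F || depth == CV_32S) in function 'minEnclosingCircle'
```

View pics/w1.png

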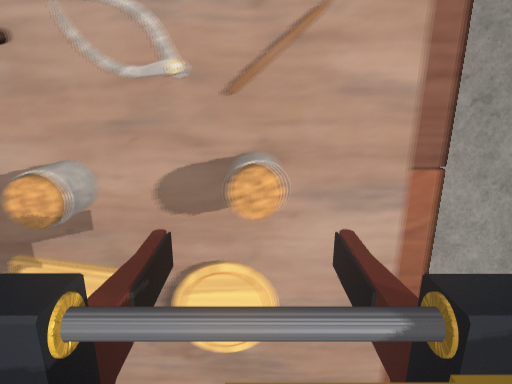

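{"method": "arm_command", "body": {
  "steps": [
    {"jaw": 87,"x": 0,"y": 1,"z": 50,"wx": 0,"wy": 0,"wz": 0},
    {"jaw": 87,"x": 0,"y": 1,"z": 100,"wx": 0,"wy": 0,"wz": 0},
    {"jaw": 87,"x": 0,"y": 1,"z": 130,"wx": 0,"wy": 0,"wz": 0},
    {"jaw": 87,"x": 0,"y": 1,"z": 150,"wx": 0,"wy": 0,"wz": 0},
    {"jaw": 87,"x": 0,"y": 1,"z": 163,"wx": 0,"wy": 0,"wz": 0},
    {"jaw": 87,"x": 0,"y": 1,"z": 163,"wx": 0,"wy": 0,"wz": 0}
  ]
}}

```text
time: 2.82
tcp_pos: [0.471, -0.0858, 0.0377]
tcp_rot: [-0.001, 1.0, 0.0, -0.001]
wrist_force: [0.4, 0.6, -0.2]
finger_gap: 0.994
```

{"method": "arm_command", "body": {
  "newtons": 30,
  "steps": [
    {"jaw": 45,"x": 0,"y": 0,"z": 0,"wx": 0,"wy": 0,"wz": 0},
    {"jaw": 45,"x": 0,"y": 0,"z": 0,"wx": 0,"wy": 0,"wz": 0},
    {"jaw": 45,"x": 0,"y": 0,"z": 0,"wx": 0,"wy": 0,"wz": 0},
    {"jaw": 45,"x": 0,"y": 0,"z": 0,"wx": 0,"wy": 0,"wz": 0},
    {"jaw": 45,"x": 0,"y": 0,"z": 0,"wx": 0,"wy": 0,"wz": 0},
    {"jaw": 45,"x": 0,"y": 0,"z": 0,"wx": 0,"wy": 0,"wz": 0}
  ]
}}

```text
time: 3.58
tcp_pos: [0.4718, -0.0868, 0.0385]
tcp_rot: [-0.0, 1.0, -0.0, 0.0]
wrist_force: [-0.6, 0.8, 6.1]
finger_gap: 0.615
```

{"method": "arm_command", "body": {
  "steps": [
    {"jaw": 45,"x": 0,"y": 0,"z": -4,"wx": 0,"wy": 0,"wz": 0},
    {"jaw": 45,"x": 0,"y": 0,"z": -20,"wx": 0,"wy": 0,"wz": 0},
    {"jaw": 45,"x": 0,"y": 0,"z": -45,"wx": 0,"wy": 0,"wz": 0},
    {"jaw": 45,"x": 0,"y": 0,"z": -60,"wx": 0,"wy": 0,"wz": 0},
    {"jaw": 45,"x": 0,"y": 0,"z": -60,"wx": 0,"wy": 0,"wz": 0},
    {"jaw": 45,"x": 0,"y": 0,"z": -60,"wx": 0,"wy": 0,"wz": 0},
    {"jaw": 45,"x": 0,"y": 0,"z": -60,"wx": 0,"wy": 0,"wz": 0}
  ]
}}

```text
time: 4.45
tcp_pos: [0.471, -0.0866, 0.0973]
tcp_rot: [-0.0, 1.0, 0.0, -0.001]
wrist_force: [0.1, -0.2, -1.1]
finger_gap: 0.618
```

{"method": "arm_command", "body": {
  "steps": [
    {"jaw": 45,"x": 0,"y": 0,"z": -40,"wx": 0,"wy": 0,"wz": 0},
    {"jaw": 45,"x": -30,"y": -40,"z": -50,"wx": 0,"wy": 0,"wz": 0},
    {"jaw": 45,"x": -60,"y": -80,"z": -50,"wx": 0,"wy": 0,"wz": 0},
    {"jaw": 45,"x": -90,"y": -120,"z": -50,"wx": 0,"wy": 0,"wz": 0},
    {"jaw": 45,"x": -120,"y": -160,"z": -50,"wx": 0,"wy": 0,"wz": 0},
    {"jaw": 45,"x": -145,"y": -195,"z": -50,"wx": 0,"wy": 0,"wz": 0},
    {"jaw": 45,"x": -159,"y": -213,"z": -50,"wx": 0,"wy": 0,"wz": 0},
    {"jaw": 45,"x": -159,"y": -213,"z": -50,"wx": 0,"wy": 0,"wz": 0},
    {"jaw": 45,"x": -159,"y": -213,"z": -50,"wx": 0,"wy": 0,"wz": 0},
    {"jaw": 45,"x": -159,"y": -213,"z": -50,"wx": 0,"wy": 0,"wz": 0}
  ]
}}

```text
time: 5.7
tcp_pos: [0.6298, -0.2986, 0.1477]
tcp_rot: [-0.0, 1.0, 0.0, -0.001]
wrist_force: [-0.9, 0.8, -0.2]
finger_gap: 0.62
```

```bash
python3 - <<'E'
from h import *
st=state();print(st["tcp_pos"],st["wrist_force"],st["finger_gap"])
for n in ["wrist","scene","side"]:
    im,d=camera(n);cv2.imwrite(f"pics/b_{n}.png",im[:,:,::-1])
    for r in pinpoint(n,"square_tray_in")[:2]: print(n,round(r["conf"],2),np.round(r["at"]),np.round(world(n,r["at"],0,st,plane=.006),3))
print("side px corners",[np.round(world("side",p,0,plane=.014),3) for p in [(273,229),(337,226),(357,266),(291,275)]])
E
python3 -c "
import cv2,numpy as np
cv2.imwrite('pics/b.png',np.hstack([cv2.resize(cv2.imread('pics/b_wrist.png'),(400,300)),cv2.imread('pics/b_side.png')[100:400,150:550]]))"
```

```text
[ 0.62980784 -0.29863875  0.14773331] [-0.91236751  0.84840467 -0.19254321] 0.6200500515370424
wrist 0.75 [251. 194.] [ 0.633 -0.3    0.006]
scene 0.76 [314. 221.] [ 0.627 -0.301  0.006]
side 0.6 [312. 248.] [ 0.632 -0.303  0.006]
side px corners [array([ 0.586, -0.228,  0.014]), array([ 0.704, -0.262,  0.014]), array([ 0.672, -0.387,  0.014]), array([ 0.56 , -0.37 ,  0.014])]Traceback (most recent call last):
  File "<string>", line 3, in <module>
    cv2.imwrite('pics/b.png',np.hstack([cv2.resize(cv2.imread('pics/b_wrist.png'),(400,300)),cv2.imread('pics/b_side.png')[100:400,150:550]]))
                             ~~~~~~~~~^^^^^^^^^^^^^^^^^^^^^^^^^^^^^^^^^^^^^^^^^^^^^^^^^^^^^^^^^^^^^^^^^^^^^^^^^^^^^^^^^^^^^^^^^^^^^^^^^^^^^^^
    return _nx.concatenate(arrs, 1, dtype=dtype, casting=casting)
           ~~~~~~~~~~~~~~~^^^^^^^^^^^^^^^^^^^^^^^^^^^^^^^^^^^^^^^
ValueError: all the input array dimensions except for the concatenation axis must match exactly, but along dimension 0, the array at index 0 has size 300 and the array at index 1 has size 284
```

{"method": "arm_command", "body": {
  "steps": [
    {"jaw": 45,"x": -1,"y": -2,"z": 30,"wx": 0,"wy": 0,"wz": 0},
    {"jaw": 45,"x": -1,"y": -2,"z": 60,"wx": 0,"wy": 0,"wz": 0},
    {"jaw": 45,"x": -1,"y": -2,"z": 80,"wx": 0,"wy": 0,"wz": 0},
    {"jaw": 45,"x": -1,"y": -2,"z": 92,"wx": 0,"wy": 0,"wz": 0},
    {"jaw": 45,"x": -1,"y": -2,"z": 99,"wx": 0,"wy": 0,"wz": 0},
    {"jaw": 45,"x": -1,"y": -2,"z": 102,"wx": 0,"wy": 0,"wz": 0},
    {"jaw": 45,"x": -1,"y": -2,"z": 103,"wx": 0,"wy": 0,"wz": 0},
    {"jaw": 45,"x": -1,"y": -2,"z": 103,"wx": 0,"wy": 0,"wz": 0}
  ]
}}

```text
time: 7.0
tcp_pos: [0.6318, -0.3018, 0.0456]
tcp_rot: [-0.0, 1.0, -0.0, 0.0]
wrist_force: [0.5, -0.1, -0.4]
finger_gap: 0.618
```

Run:
```python
from h import *
im,d=camera("side");cv2.imwrite("pics/c.png",cv2.resize(im[130:330,180:400,::-1],None,fx=2.5,fy=2.5))
```

```text
(no output)
```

View pics/c.png

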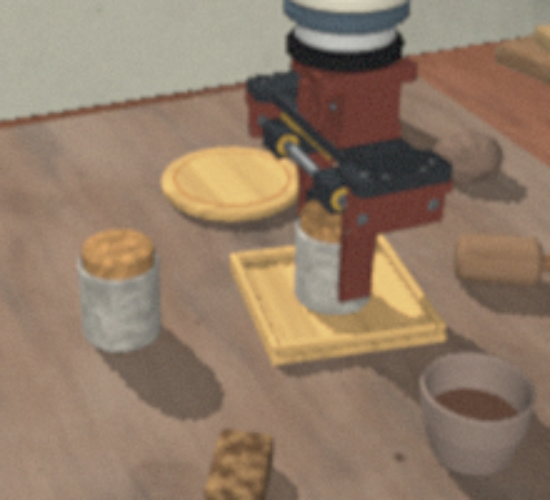

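The tin is upright in the tray (crop ~335,265), about 1 mm above the floor. I'll lower it slightly, release and go up.

{"method": "arm_command", "body": {
  "steps": [
    {"jaw": 45,"x": 0,"y": 0,"z": 1.5,"wx": 0,"wy": 0,"wz": 0},
    {"jaw": 45,"x": 0,"y": 0,"z": 1.5,"wx": 0,"wy": 0,"wz": 0},
    {"jaw": 80,"x": 0,"y": 0,"z": 1.5,"wx": 0,"wy": 0,"wz": 0},
    {"jaw": 80,"x": 0,"y": 0,"z": 1.5,"wx": 0,"wy": 0,"wz": 0},
    {"jaw": 80,"x": 0,"y": 0,"z": 1.5,"wx": 0,"wy": 0,"wz": 0},
    {"jaw": 80,"x": 0,"y": 0,"z": 1.5,"wx": 0,"wy": 0,"wz": 0},
    {"jaw": 80,"x": 0,"y": 0,"z": -15,"wx": 0,"wy": 0,"wz": 0},
    {"jaw": 80,"x": 0,"y": 0,"z": -55,"wx": 0,"wy": 0,"wz": 0},
    {"jaw": 80,"x": 0,"y": 0,"z": -100,"wx": 0,"wy": 0,"wz": 0},
    {"jaw": 80,"x": 0,"y": 0,"z": -100,"wx": 0,"wy": 0,"wz": 0}
  ]
}}

```text
time: 8.3
tcp_pos: [0.6342, -0.303, 0.1507]
tcp_rot: [-0.0, 1.0, -0.002, 0.004]
wrist_force: [0.1, -0.0, -0.1]
finger_gap: 0.913
```

{"method": "arm_command", "body": {
  "steps": [
    {"jaw": 87,"x": 50,"y": 7,"z": 0,"wx": 0,"wy": 0,"wz": 0},
    {"jaw": 87,"x": 100,"y": 14,"z": 0,"wx": 0,"wy": 0,"wz": 0},
    {"jaw": 87,"x": 140,"y": 19,"z": 0,"wx": 0,"wy": 0,"wz": 0},
    {"jaw": 87,"x": 151,"y": 20,"z": 0,"wx": 0,"wy": 0,"wz": 0},
    {"jaw": 87,"x": 151,"y": 20,"z": 0,"wx": 0,"wy": 0,"wz": 0},
    {"jaw": 87,"x": 151,"y": 20,"z": 0,"wx": 0,"wy": 0,"wz": 0}
  ]
}}

```text
time: 9.05
tcp_pos: [0.4821, -0.2822, 0.1452]
tcp_rot: [-0.0, 1.0, -0.0, 0.001]
wrist_force: [0.7, 0.4, 0.3]
finger_gap: 0.988
```

{"method": "arm_command", "body": {
  "steps": [
    {"jaw": 87,"x": 0,"y": 0,"z": 40,"wx": 0,"wy": 0,"wz": 0},
    {"jaw": 87,"x": 0,"y": 0,"z": 75,"wx": 0,"wy": 0,"wz": 0},
    {"jaw": 87,"x": 0,"y": 0,"z": 95,"wx": 0,"wy": 0,"wz": 0},
    {"jaw": 87,"x": 0,"y": 0,"z": 107,"wx": 0,"wy": 0,"wz": 0},
    {"jaw": 87,"x": 0,"y": 0,"z": 107,"wx": 0,"wy": 0,"wz": 0},
    {"jaw": 87,"x": 0,"y": 0,"z": 107,"wx": 0,"wy": 0,"wz": 0}
  ]
}}

```text
time: 9.8
tcp_pos: [0.4813, -0.282, 0.0387]
tcp_rot: [-0.0, 1.0, -0.0, 0.001]
wrist_force: [0.4, 0.1, 0.0]
finger_gap: 0.993
```

{"method": "arm_command", "body": {
  "newtons": 45,
  "steps": [
    {"jaw": 40,"x": 0,"y": 0,"z": 0,"wx": 0,"wy": 0,"wz": 0},
    {"jaw": 40,"x": 0,"y": 0,"z": 0,"wx": 0,"wy": 0,"wz": 0},
    {"jaw": 40,"x": 0,"y": 0,"z": 0,"wx": 0,"wy": 0,"wz": 0},
    {"jaw": 40,"x": 0,"y": 0,"z": 0,"wx": 0,"wy": 0,"wz": 0},
    {"jaw": 40,"x": 0,"y": 0,"z": 0,"wx": 0,"wy": 0,"wz": 0},
    {"jaw": 40,"x": 0,"y": 0,"z": 0,"wx": 0,"wy": 0,"wz": 0}
  ]
}}

```text
time: 10.55
tcp_pos: [0.4803, -0.281, 0.0383]
tcp_rot: [0.0, 1.0, 0.0, -0.0]
wrist_force: [0.2, 4.5, 5.1]
finger_gap: 0.622
```

{"method": "arm_command", "body": {
  "steps": [
    {"jaw": 40,"x": 0,"y": 0,"z": -4,"wx": 0,"wy": 0,"wz": 0},
    {"jaw": 40,"x": 0,"y": 0,"z": -20,"wx": 0,"wy": 0,"wz": 0},
    {"jaw": 40,"x": 0,"y": 0,"z": -50,"wx": 0,"wy": 0,"wz": 0},
    {"jaw": 40,"x": 0,"y": 0,"z": -85,"wx": 0,"wy": 0,"wz": 0},
    {"jaw": 40,"x": 0,"y": 0,"z": -110,"wx": 0,"wy": 0,"wz": 0},
    {"jaw": 40,"x": 0,"y": 0,"z": -110,"wx": 0,"wy": 0,"wz": 0},
    {"jaw": 40,"x": 0,"y": 0,"z": -110,"wx": 0,"wy": 0,"wz": 0},
    {"jaw": 40,"x": 0,"y": 0,"z": -110,"wx": 0,"wy": 0,"wz": 0}
  ]
}}

```text
time: 11.55
tcp_pos: [0.4797, -0.2813, 0.1467]
tcp_rot: [-0.0, 1.0, 0.001, -0.001]
wrist_force: [-0.1, -0.4, -5.6]
finger_gap: 0.615
```

At -5.6 N against about -1 N, this is the heavy tin. It goes to the board.

{"method": "arm_command", "body": {
  "steps": [
    {"jaw": 40,"x": -20,"y": 23,"z": 0,"wx": 0,"wy": 0,"wz": 0},
    {"jaw": 40,"x": -50,"y": 57,"z": 0,"wx": 0,"wy": 0,"wz": 0},
    {"jaw": 40,"x": -80,"y": 91,"z": 0,"wx": 0,"wy": 0,"wz": 0},
    {"jaw": 40,"x": -110,"y": 125,"z": 0,"wx": 0,"wy": 0,"wz": 0},
    {"jaw": 40,"x": -135,"y": 154,"z": 0,"wx": 0,"wy": 0,"wz": 0},
    {"jaw": 40,"x": -146,"y": 167,"z": 0,"wx": 0,"wy": 0,"wz": 0},
    {"jaw": 40,"x": -146,"y": 167,"z": 0,"wx": 0,"wy": 0,"wz": 0},
    {"jaw": 40,"x": -146,"y": 167,"z": 0,"wx": 0,"wy": 0,"wz": 0},
    {"jaw": 40,"x": -146,"y": 167,"z": 0,"wx": 0,"wy": 0,"wz": 0}
  ]
}}

```text
time: 12.68
tcp_pos: [0.6256, -0.1157, 0.1478]
tcp_rot: [0.001, 1.0, 0.0, -0.0]
wrist_force: [0.9, -0.1, -5.4]
finger_gap: 0.615
```

Run:
```python
from h import *
st=state();print(st["tcp_pos"],st["wrist_force"],st["finger_gap"])
for n in ["wrist","scene","side"]:
    im,d=camera(n)
    if n=="side": cv2.imwrite("pics/d.png",cv2.resize(im[100:300,180:400,::-1],None,fx=2.5,fy=2.5))
    for r in pinpoint(n,"board_top")[:2]: print(n,round(r["conf"],2),np.round(r["at"]),np.round(world(n,r["at"],0,st,plane=.012),3))
```

```text
[ 0.62561778 -0.11569735  0.14782549] [ 0.90636238 -0.115765   -5.40044915] 0.6154273292717098
wrist 0.9 [252. 192.] [ 0.625 -0.117  0.012]
scene 0.58 [250. 192.] [ 0.631 -0.115  0.012]
side 0.67 [269. 200.] [ 0.624 -0.113  0.012]
```

View pics/d.png

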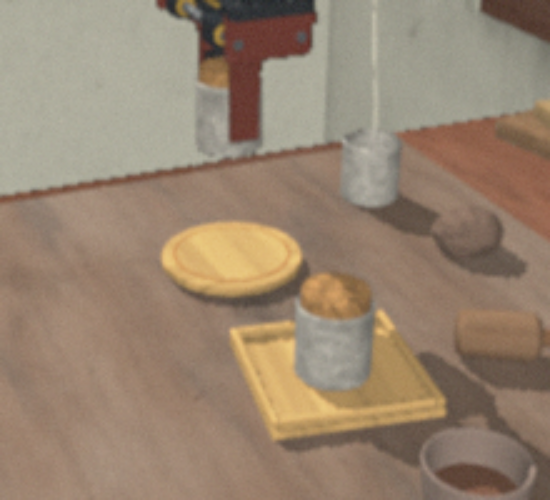

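The light tin stands in the tray centre (crop 335,330), and the heavy one hangs upright over the board (240,260). Lowering it now.

{"method": "arm_command", "body": {
  "steps": [
    {"jaw": 40,"x": 0,"y": 0,"z": 25,"wx": 0,"wy": 0,"wz": 0},
    {"jaw": 40,"x": 0,"y": 0,"z": 50,"wx": 0,"wy": 0,"wz": 0},
    {"jaw": 40,"x": 0,"y": 0,"z": 72,"wx": 0,"wy": 0,"wz": 0},
    {"jaw": 40,"x": 0,"y": 0,"z": 86,"wx": 0,"wy": 0,"wz": 0},
    {"jaw": 40,"x": 0,"y": 0,"z": 93,"wx": 0,"wy": 0,"wz": 0},
    {"jaw": 40,"x": 0,"y": 0,"z": 96,"wx": 0,"wy": 0,"wz": 0},
    {"jaw": 40,"x": 0,"y": 0,"z": 97,"wx": 0,"wy": 0,"wz": 0},
    {"jaw": 40,"x": 0,"y": 0,"z": 97,"wx": 0,"wy": 0,"wz": 0}
  ]
}}

```text
time: 13.98
tcp_pos: [0.6269, -0.1148, 0.0516]
tcp_rot: [-0.0, 1.0, -0.0, 0.0]
wrist_force: [-0.7, 0.9, -5.5]
finger_gap: 0.615
```

{"method": "arm_command", "body": {
  "steps": [
    {"jaw": 40,"x": 0,"y": 0,"z": 1,"wx": 0,"wy": 0,"wz": 0},
    {"jaw": 40,"x": 0,"y": 0,"z": 1.5,"wx": 0,"wy": 0,"wz": 0},
    {"jaw": 40,"x": 0,"y": 0,"z": 1.5,"wx": 0,"wy": 0,"wz": 0}
  ]
}}

```text
time: 14.35
tcp_pos: [0.6269, -0.1148, 0.0503]
tcp_rot: [-0.0, 1.0, -0.0, 0.0]
wrist_force: [-1.7, 0.4, 2.7]
finger_gap: 0.619
```

The wrist force turned to +2.7 N, so the tin is on the board. Release and retreat.

{"method": "arm_command", "body": {
  "steps": [
    {"jaw": 82,"x": 0,"y": 0,"z": 0,"wx": 0,"wy": 0,"wz": 0},
    {"jaw": 82,"x": 0,"y": 0,"z": 0,"wx": 0,"wy": 0,"wz": 0},
    {"jaw": 82,"x": 0,"y": 0,"z": 0,"wx": 0,"wy": 0,"wz": 0},
    {"jaw": 82,"x": 0,"y": 0,"z": 0,"wx": 0,"wy": 0,"wz": 0},
    {"jaw": 82,"x": 0,"y": 0,"z": -20,"wx": 0,"wy": 0,"wz": 0},
    {"jaw": 82,"x": 0,"y": 0,"z": -60,"wx": 0,"wy": 0,"wz": 0},
    {"jaw": 82,"x": 0,"y": 0,"z": -110,"wx": 0,"wy": 0,"wz": 0},
    {"jaw": 82,"x": 0,"y": 0,"z": -150,"wx": 0,"wy": 0,"wz": 0},
    {"jaw": 82,"x": 0,"y": 0,"z": -150,"wx": 0,"wy": 0,"wz": 0},
    {"jaw": 82,"x": 0,"y": 0,"z": -150,"wx": 0,"wy": 0,"wz": 0}
  ]
}}

```text
time: 15.6
tcp_pos: [0.6261, -0.1146, 0.1997]
tcp_rot: [-0.0, 1.0, -0.0, 0.0]
wrist_force: [-0.4, 0.4, -0.2]
finger_gap: 0.935
```

Run:
```python
from h import *
st=state();print(st["time"],st["tcp_pos"],st["wrist_force"])
for n in ["scene","side"]:
    im,d=camera(n);c=get_calibration(n);K=np.array(c["mtx"])
    if n=="side": cv2.imwrite("pics/e.png",cv2.resize(im[100:300,180:400,::-1],None,fx=2.5,fy=2.5))
    v,u=np.mgrid[:384,:512]
    P=np.stack([(u-K[0,2])/K[0,0]*d,-(v-K[1,2])/K[1,1]*d,-d],-1)@R.from_quat(c["orientation"]).as_matrix().T+np.array(c["position"])
    P[d==0]=np.nan
    m=(P[...,2]>.066)&(P[...,2]<.09)&(P[...,0]<.7)&(P[...,0]>.3)&(P[...,1]>-.5)&(P[...,1]<.3)
    k,L,s,_=cv2.connectedComponentsWithStats(m.astype(np.uint8))
    for i in range(1,k):
        if s[i,4]>40:
            q=P[L==i]; (cx,cy),r=cv2.minEnclosingCircle(q[:,:2].astype(np.float32)); print(n,"z",np.round(np.percentile(q[:,2],[50,95]),3),round(cx,3),round(cy,3),round(r,3))
```

```text
15.6 [ 0.62606279 -0.11459845  0.19974812] [-0.41862282  0.40328647 -0.17973484]
scene z [0.079 0.081] 0.625 -0.116 0.027
scene z [0.074 0.075] 0.631 -0.303 0.025
side z [0.079 0.081] 0.626 -0.118 0.028
side z [0.074 0.075] 0.631 -0.304 0.025
```

View pics/e.png

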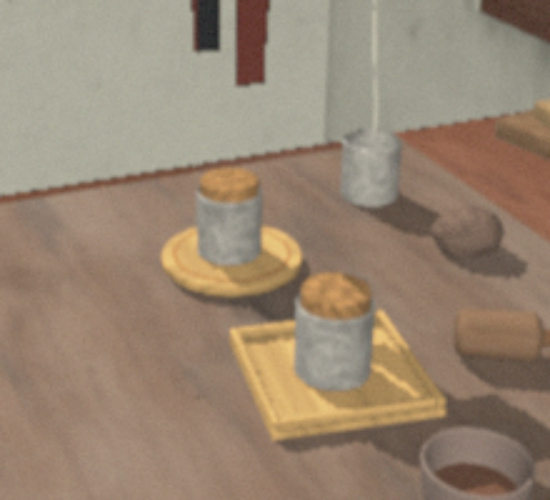

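Both tins stand upright at the centres of the board (crop 230,225) and the tray (335,340), and the gripper is clear.

```bash
python3 -c "
from plant import *
print(job_done())"
```

```text
the job is handed in; nothing more can be done
None
```

The heavy tin is standing upright on the round board and the light tin upright in the square tray. I handed the job in at about 16 s; it gave no verdict.

- **Which is which:** when lifted, one tin read between about -0.2 and -1.1 N at the wrist, so it is the light one. The other read about -5.5 N, roughly 0.56 kg, so it is the heavy one. The light readings are near the sensor noise of about 1 N, but far from the heavy one.
- **Heavy tin:** the last depth check puts it at about (0.626, -0.117), a few mm from the board's centre. Its top is at about 80 mm, as expected for a tin standing on the board.
- **Light tin:** it is at about (0.631, -0.303), a few mm from the tray's centre. Its top is at about 74 mm, as expected for a tin standing on the tray floor.
- **Robot:** the gripper was clear of both tins, about 120 mm above the board tin, and the wrist force was near zero.

None of the last checks failed. The networks located the board and tray to within about 7 mm of each other across the cameras, well inside the tolerances. They reported only one of the two tins, so I found the tins from depth instead. My first two move commands were refused because each row has to list every field; nothing moved and I resent them.

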